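Index the vial carousel and lock it

ROBOT

A 6-joint arm with a two-finger parallel gripper is mounted at the origin on the work surface; the furniture and walls round the work are solid. World frame = base frame: x ahead of the robot, y to its left, z up, the work surface at z = 0. Lengths are in mm, angles in rad, forces in N, time in s.
With the tool pointing down it reaches from about 300 to 775 mm from the base axis. Payload 14.6 kg.
Tool frame: the origin (TCP) lies at the very end of the fingers, on their centre line; the grasp point (between the pads) lies 19 mm behind it; z points along the fingers, y is the line along which they close (so a half turn about z gives the same grasp; the last joint's range is limited). The gripper opens to 94 mm and grips with 3 to 60 N. Pads are 16 mm wide; open, the fingers measure 119 mm over their backs; the gripper's body (75 mm by 177 mm) begins 78 mm behind the grasp point.
Start: joints at [1.194, 0.3, 1.521, -0, 1.321, -0.067], TCP at [167.675, 523.808, 205.446] pointing down, gripper open.
Joint ranges: [-3.03, 3.03], [-0.79, 2.21], [0.23, 2.52], [-1.04, 4.18], [0, 3.07], [-2.55, 2.55]. Speed limits (rad/s): [2.22, 2.22, 2.57, 3.14, 3.14, 3.14].

INTERFACE

Orientations are given as [roll, pitch, yaw] about the fixed x, y, z axes, in that order (R = Rz(yaw) Ry(pitch) Rx(roll)).
In Python, from cell import manip, optics gives the robot as it stands.
- The arm moves only by the shell command python3 -m crank 'ROWS' [FORCE]. ROWS is JSON, a list of rows, each a list of 7 numbers: the opening in per cent of the stroke, from 0 (shut) to 100 (fully open), then the shift along the tool's x, y, z in mm, then the turn, a rotation vector about the tool's x, y, z in rad. A call has 1 to 10 rows; each row is the pose to reach, as a shift and turn from the pose commanded when the call began, along the tool's axes at that moment; what a row does not reach only later rows make up. A row lasts 1/10 s, in which the tool goes at most 50 mm and 8.59 degrees, less where a joint would pass 70% of its speed; a pose out of reach is approached as far as the arm can. A call with a gripper value outside its range is refused whole. The fingers move at their own pace and stop on an object; FORCE is the grip in N (left out, the last holds). Time passes only in rows, so rows that repeat a pose let the fingers close. It gives the time, the measured TCP pose, the force, the opening and the grip force at its end, in the units of the state.
- manip.read_state(): the state, without advancing time (a new reading comes with each control period).
- optics.camera(name): name is "side" or "top"; returns (picture, depth): 400x640x3 uint8, red, green, blue; 400x640 float32, mm along the optical axis (not along the pixel's ray), 0 where there is no reading.
- optics.calibration(name): a dict with "camera_matrix" (3x3 intrinsics, pixels), "k1" (the pictures are not rectified: a ray, as slopes to the right and down, at radius r is drawn at 1 + k1 r^2 times it, then the intrinsics apply), "R" (3x3) and "t" (3): a world point X has camera coordinates R X + t. Camera axes: x right, y down, z forward; pixel columns grow to the right and rows downward; lengths in mm; the calibration is good to about 2 mm. A picture is of the moment at which its call begins. calibration takes no time and is no camera call.
- manip.sign_off(): hands the job in; it is judged then, once.
The state is a dict: "clock": time; "joints": joint angles; "qd": joint speeds; "effort": joint torques, N m; "eef_pos": TCP position; "eef_rot": TCP orientation; "wrist_force": force on the tool from outside, world axes, zero at the start; "moment": the same for the moment, N m; "finger_gap": finger opening in mm; "finger_force": force on a finger pad.
Only numpy, scipy, OpenCV 4.12 (cv2) and the standard library are available. Lean on these libraries where they do the work, as an engineer would, in place of code of your own. Each camera call takes 0.05 s, during which the arm holds its last target. There are 200 camera calls.

TASK

Bring the red-capped vial to the green pointer by working the carousel's ratchet lever: push its upright handle right through to the end stop and let it come all the way back, one stroke for each pocket, without touching the platter or the vials. Then lock the carousel: lift the red tab out of its notch, shift it along the rail towards the carousel and let it drop fully into the next notch. Leave the lever at rest, and leave the bottles and the box beside it where they stand.

Things in the scene. Friction and masses are not known exactly. Their poses are not given: they have to be found in the camera images.
- axis_top (a point): On the vertical axis of the carousel, 40 mm above the bench (grey hub, under its black knob). The carousel's base is fixed to the bench; this frame's -x axis points to its green pointer, z up. White platter, radius 94 mm, rim top 40 mm high, with 12 pockets every 30 deg on a circle of radius 70 mm. It turns only anticlockwise seen from above and stays where it is left.
- pointer_spot (a point): The place at the green pointer: the point on the 70 mm pocket circle next to the pointer post, 56 mm above the bench (half-way up a vial standing there).
- carousel: The turning platter; origin on its axis at bench level. Two black-capped vials are fixed in it. Not to be touched by the robot.
- handle (a point): Middle of the lever's grip: an upright black round post 16 mm in diameter with an orange end 19 mm in diameter, from 16 to 84 mm above the bench (this point 60 mm above it), 140 mm from the carousel's axis, on a flat steel arm (top 13 mm above the bench, the post's foot 17 mm) that runs under the platter. Free space all round the post.
- lever (a joint): Lever angle about the carousel's axis, rad: 0 at rest, where a spring returns it; pushed anticlockwise seen from above (mostly away from the robot, 5 to 12 N at the post) it grows to its end stop at 0.612. A stroke past 0.58 turns the platter one pocket (30 deg anticlockwise), never more. Let it return below 0.03 before the next stroke, so that the pawl drops behind the next tooth.
- tab (a point): Middle of the grip of the loose red lock tab, 74 mm above the bench in a notch: an upright plate 12 mm thick (y), 28 mm long (x, along the rail towards the carousel's axis), free from 46 to 90 mm above the bench; z up. Take it across the thickness from above. The two notched rail cheeks below it are 34 mm wide together, 44 mm high; its cross pin is 47 mm long, its top 42 mm high. 0.15 kg.
- free_seat (a point): Where the tab's grip point is while the tab sits in the free (outer) notch: its start. Notches are 10 mm deep.
- lock_seat (a point): Where the tab's grip point is when the tab sits fully down in the lock (inner) notch, 30 mm from free_seat along the rail towards the axis. Lift the tab 15 to 20 mm to clear notch and platter rim, keep it upright and in line with the rail, lower it here within 2 mm and let go. Its steel tongue then drops into a slot of the platter's rim, which lines up only when a pocket is at the pointer.
- red_vial_mid (a point): Middle (half-way up) of the loose glass vial with the red cap, 28 mm in diameter, 48 mm tall, standing in a carousel pocket; its top is 80 mm above the bench. The wanted one; it starts 2 to 5 pockets before the pointer. Not to be touched by the robot.
- blue_vial_mid (a point): Middle (half-way up) of the loose glass vial with the blue cap, 28 mm in diameter, 48 mm tall, standing in a carousel pocket; its top is 80 mm above the bench. Not to be touched by the robot.
- yellow_vial_mid (a point): Middle (half-way up) of the loose glass vial with the yellow cap, 28 mm in diameter, 48 mm tall, standing in a carousel pocket; its top is 80 mm above the bench. Not to be touched by the robot.
- white_vial_mid (a point): Middle (half-way up) of the loose glass vial with the white cap, 28 mm in diameter, 48 mm tall, standing in a carousel pocket; its top is 80 mm above the bench. Not to be touched by the robot.
- freezer_box: Bystander: closed white freezer box 97x124x50 mm, loose; origin at the centre of its underside.
- white_cap_jar: Bystander: black jar with white cap, diameter 62, height 105 mm, loose; origin at the centre of its underside.
- amber_bottle: Bystander: brown bottle with blue cap, diameter 60, height 125 mm, loose; origin at the centre of its underside.
- teal_bottle: Bystander: teal bottle with white cap, diameter 44, height 90 mm, loose; origin at the centre of its underside.

How it is judged (in metres and radians):
On the way:
1. the red-capped vial stands at the pointer with the lever back at rest and the lock tab still in its free notch (horizontal distance between red_vial_mid and pointer_spot below 0.009 m and value of joint lever below 0.04 rad and horizontal distance between tab and free_seat below 0.007 m and height (world z) of tab below 0.0775 m), for 0.2 s.
At the end, for the whole second after the job is handed in: Red-capped vial upright (0.15 rad) within 9 mm horizontally of the pointer spot; lever at rest (below 0.04 rad); lock tab upright (0.12 rad) in the inner notch, within 7 mm horizontally of lock_seat and fully down (grip point below 77.5 mm); carousel still (horizontal distance between red_vial_mid and pointer_spot below 0.009 m and value of joint lever below 0.04 rad and horizontal distance between tab and lock_seat below 0.007 m and height (world z) of tab below 0.0775 m and angle between tab's own z axis and vertical below 0.12 rad and angle between red_vial_mid's own z axis and vertical below 0.15 rad and angular speed of carousel below 0.05 rad/s); the robot touches nothing.
It fails at once if the robot touches the platter or a vial with more than 1.5 N (contact force between any of the arm, the fingers and carousel above 1.5 N or contact force between any of the arm, the fingers and red_vial above 1.5 N or contact force between any of the arm, the fingers and blue_vial above 1.5 N or contact force between any of the arm, the fingers and yellow_vial above 1.5 N or contact force between any of the arm, the fingers and white_vial above 1.5 N).
It fails at once if a bystander is moved by more than 20 mm (distance of any of freezer_box, white_cap_jar, amber_bottle, teal_bottle from where it was at the start of the episode above 0.02 m).
It fails at once if a vial is tipped over (angle between any of red_vial_mid, blue_vial_mid, yellow_vial_mid, white_vial_mid's own z axis and vertical above 0.5 rad).
It also fails if it takes over 64 s, if anything falls off the work surface, if the arm or the gripper's body presses on something with over 40 N, if the wrist force passes 120 N, or if a joint passes its speed limit or range.

## Working session

There is one attempt and no reset: what is moved stays moved. The work goes in short steps, Python scripts to look and compute and a shell command to move; the robot and the scene stay as the last step left them, time stands still between calls to the robot, and variables do not carry over. Pictures are saved under pics/ and viewed, at most 10 in all, crops included, and the job is handed in when it is done.

```bash
mkdir -p pics; ls; cat > h.py <<'E'
import numpy as np, cv2
from cell import manip, optics
def cal(n):
    c=optics.calibration(n); return np.array(c["camera_matrix"]),c["k1"],np.array(c["R"]),np.array(c["t"]).ravel()
def ray(n,u,v):
    K,k1,R,t=cal(n)
    # distortion: drawn = s*(1+k1 r^2), r undistorted -> cv2 model
    p=cv2.undistortPoints(np.array([[[u,v]]],float),K,np.array([k1,0,0,0.]))[0,0]
    return -R.T@t, R.T@np.array([p[0],p[1],1.])
def onz(n,u,v,z):
    o,d=ray(n,u,v); return o+d*(z-o[2])/d[2]
def atd(n,u,v,dep):
    o,d=ray(n,u,v); return o+d*dep
def save(n,f):
    im,d=optics.camera(n); cv2.imwrite(f'pics/{f}.png',im[:,:,::-1]); np.savez(f'pics/{f}.npz',im=im,d=d); return im,d
E
python3 - <<'E'
from h import *
for n in("top","side"):
    save(n,n+"0"); K,k1,R,t=cal(n); print(n,K.tolist(),k1,(-R.T@t).round(),R.round(2).tolist())
s=manip.read_state();print(s)
E
```

```text
pics
top [[495.655410240798, 0.0, 318.2416023896162], [0.0, 495.655410240798, 200.58743416681148], [0.0, 0.0, 1.0]] 0.028314636121004995 [ 389.  -29. 1198.] [[-0.02, -1.0, 0.01], [-0.99, 0.02, -0.16], [0.16, -0.01, -0.99]]
side [[504.3932060175182, 0.0, 318.23672632963184], [0.0, 504.3932060175182, 204.60944556571565], [0.0, 0.0, 1.0]] -0.05434669850542048 [ 387. 1005.  844.] [[-0.98, -0.18, -0.01], [-0.09, 0.58, -0.81], [0.15, -0.8, -0.58]]
{'clock': 0.1, 'joints': array([ 1.19436902e+00,  3.00423118e-01,  1.52150494e+00, -1.59592780e-05,
        1.32067971e+00, -6.66004785e-02]), 'qd': array([ 6.96704997e-05, -9.51223318e-04, -2.30602772e-03,  8.55855490e-04,
       -6.60531887e-04,  9.17393844e-04]), 'effort': array([ 2.04378237e-03, -5.32640219e+01, -3.53283691e+01,  7.09781866e-02,
        2.34365434e-02, -7.67713641e-05]), 'eef_pos': array([167.61562254, 523.60038454, 204.94485095]), 'eef_rot': array([-3.14057876e+00, -5.21330828e-05,  2.83176976e+00]), 'wrist_force': array([-0.22028217, -0.29865436,  0.22731241]), 'moment': array([-0.00350853, -0.0315158 , -0.00232232]), 'finger_force': 0.0, 'finger_gap': 93.32094163499066}
```

View pics/top0.png

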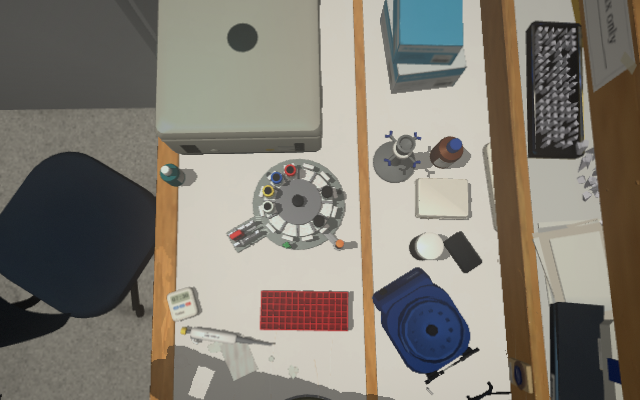

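View pics/side0.png

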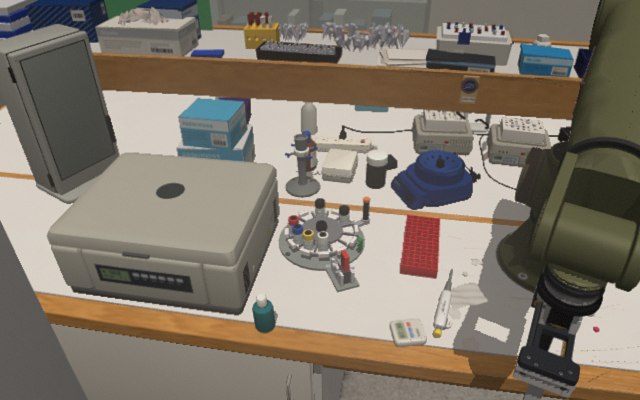

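The top picture shows the hub at about (298,201), red vial (290,170), green pointer (286,244), orange handle end (340,244) and red tab (236,234). In the side picture the tab is near (346,265), the handle near (366,205) and the pointer near (361,242). I'll measure by colour next.

```bash
cat >> h.py <<'E'
def blobs(im,box,h0,h1,smin=110,vmin=60,amin=6):
    hsv=cv2.cvtColor(im,cv2.COLOR_RGB2HSV); x0,y0,x1,y1=box
    H,S,V=[hsv[...,i].astype(int) for i in range(3)]
    m=((H>=h0)&(H<=h1) if h0<=h1 else (H>=h0)|(H<=h1))&(S>smin)&(V>vmin)
    k=np.zeros_like(m);k[y0:y1,x0:x1]=1
    n,l,st,c=cv2.connectedComponentsWithStats((m&k).astype(np.uint8))
    return [(c[i].round(2),st[i].tolist()) for i in range(1,n) if st[i,4]>=amin]
COL=dict(red=(172,6),orange=(7,18),yellow=(20,34),green=(45,85),blue=(100,125))
def tri(a,b):
    (o1,d1),(o2,d2)=ray("top",*a),ray("side",*b)
    s=np.linalg.lstsq(np.c_[d1,-d2],o2-o1,rcond=None)[0]
    p,q=o1+d1*s[0],o2+d2*s[1]; return (p+q)/2,np.linalg.norm(p-q)
E
python3 - <<'E'
from h import *
for n,box in(("top",(215,150,365,260)),("side",(270,190,380,300))):
    z=np.load(f'pics/{n}0.npz');im,d=z['im'],z['d']
    for c,(a,b) in COL.items():
        for ce,st in blobs(im,box,a,b):
            dd=d[int(ce[1]+.5),int(ce[0]+.5)]
            print(n,c,ce,st,atd(n,*ce,dd).round(1))
    x0,y0,x1,y1=box
    cr=cv2.resize(im[y0:y1,x0:x1],None,fx=5,fy=5,interpolation=cv2.INTER_CUBIC); cv2.imwrite(f'pics/{n}0c.png',cr[:,:,::-1]);print(cr.shape)
E
```

```text
top red [289.97 170.25] [285, 164, 11, 12, 63] [636.6  24.5  83.6]
top red [235.33 234.02] [230, 230, 12, 9, 60] [491.9 148.1  91.2]
top orange [361.98 197.27] [358, 150, 7, 110, 526] [ 583.  -146.5    4.8]
top orange [339.29 243.29] [336, 240, 8, 8, 52] [466.4 -83.8  85.8]
top yellow [268.33 190.74] [263, 185, 11, 12, 58] [589.8  74.5  84. ]
top blue [276.05 177.73] [271, 172, 11, 11, 44] [620.   56.7  82.3]
(550, 750, 3)
side red [293.04 220.48] [289, 216, 10, 10, 54] [635.8  39.1  79.2]
side red [345.2  260.45] [341, 250, 8, 22, 112] [487.8 165.4  80.5]
side orange [366.2  199.27] [364, 197, 6, 6, 30] [465.5 -76.1  82.8]
side orange [296.3  201.94] [279, 199, 36, 7, 151] [ 671.9 -150.1   -1.4]
side orange [332.24 205.17] [325, 203, 17, 5, 66] [ 567.  -151.2   -1.5]
side orange [354.9  207.44] [347, 205, 16, 6, 59] [ 501.6 -149.4   -0.6]
side orange [373.81 209.26] [369, 207, 11, 5, 47] [ 447.7 -145.7    2. ]
side yellow [307.73 235.51] [303, 230, 11, 11, 79] [588.2  91.2  79.4]
side blue [296.92 228.38] [292, 225, 10, 6, 26] [619.6  68.4  79.2]
(550, 550, 3)
```

View pics/top0c.png

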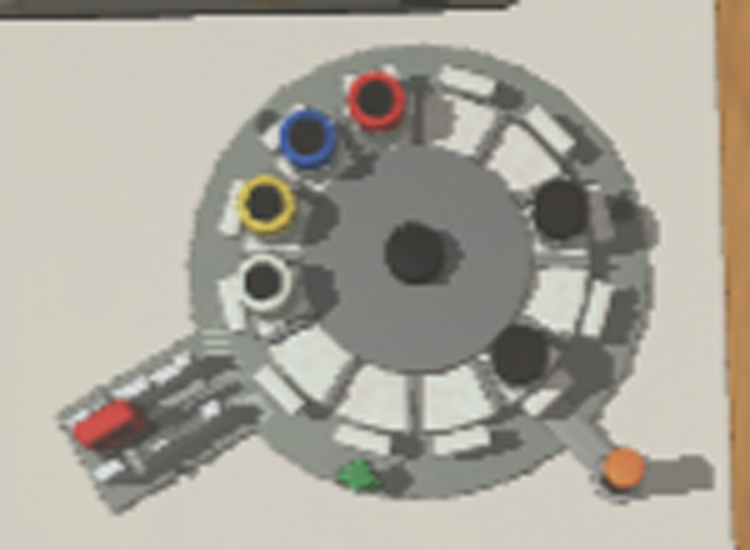

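View pics/side0c.png

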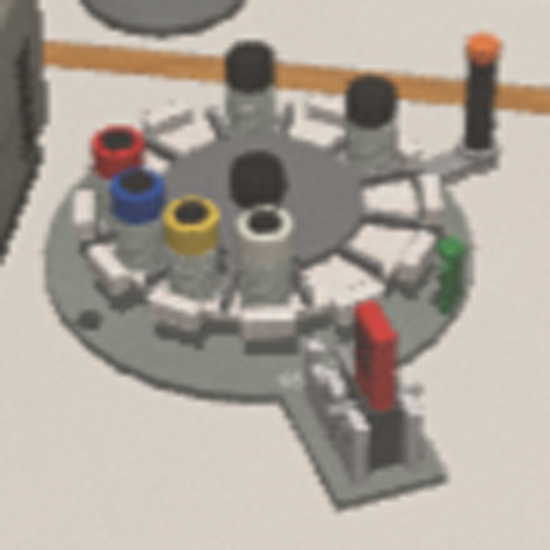

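Enlarged, the top crop shows the red vial at (375,98), pointer (357,475), hub knob (414,253), handle (624,468) and tab (108,425). The side crop confirms the tab upright in its outer notch and the lever at rest. I'll compute positions from rays and cross-check between the views.

```bash
python3 - <<'E'
from h import *
for c,a,b in(("red",(289.97,170.25),(293.04,220.48)),("yel",(268.3,190.7),(307.7,235.5)),("hand",(339.29,243.29),(366.2,199.27)),("tab",(235.33,234.02),(345.2,260.45))):
    p,e=tri(a,b);print(c,p.round(1),e.round(1))
top=lambda u,v,z:onz("top",215+(u+.5)/5-.5,150+(v+.5)/5-.5,z).round(1)
sid=lambda u,v,z:onz("side",270+(u+.5)/5-.5,190+(v+.5)/5-.5,z).round(1)
C={}
for n,t,s in(("red",(375,98),(118,140)),("blue",(307,137),(137,183)),("yel",(266,203),(191,212)),("white",(263,281),(264,222)),("blk1",(562,209),(249,53)),("blk2",(519,353),(371,88))):
    C[n]=top(*t,80),sid(*s,80); print(n,*C[n])
print("knob? tri",tri((215+414/5-.4,150+253/5-.4),(270+258/5-.4,190+178/5-.4)))
print("handle",top(624,468,82),sid(483,49,82))
print("pointer tri",tri((215+357/5-.4,150+475/5-.4),(270+453/5-.4,190+245/5-.4)))
for k in (0,1):
    P=np.array([c[k][:2] for c in C.values()])
    A=np.c_[2*P,np.ones(len(P))];x=np.linalg.lstsq(A,(P**2).sum(1),rcond=None)[0]
    r=np.sqrt(x[2]+x[0]**2+x[1]**2);print("circle",x[:2],r,np.degrees(np.arctan2(*(P-x[:2]).T[::-1])).round(1))
# tab top face in the top view
z=np.load('pics/top0.npz');im=z['im'];hsv=cv2.cvtColor(im,cv2.COLOR_RGB2HSV).astype(int)
m=((hsv[...,0]<8)|(hsv[...,0]>170))&(hsv[...,1]>110);m[:225]=0;m[245:]=0;m[:,:225]=0;m[:,255:]=0
big=cv2.resize(m.astype(np.float32),None,fx=1,fy=1)
cs,_=cv2.findContours(m.astype(np.uint8),0,2);print(cv2.minAreaRect(max(cs,key=cv2.contourArea)))
ys,xs=np.nonzero(m);P=np.array([onz("top",x,y,90)[:2] for x,y in zip(xs,ys)]);c=P.mean(0);w,v=np.linalg.eigh(np.cov(P.T));print(c,np.degrees(np.arctan2(v[1,1],v[0,1])),np.sqrt(12*w))
E
```

```text
red [639.7  25.2  68.3] 0.6
yel [592.3  76.1  66.9] 1.3
hand [466.5 -84.3  77.1] 0.9
tab [491.7 151.6  68.1] 4.6
red [639.9  25.5  80. ] [637.8  28.5  80. ]
blue [622.2  57.   80. ] [621.   60.9  80. ]
yel [591.8  76.1  80. ] [590.5  78.8  80. ]
white [555.7  77.7  80. ] [554.5  80.6  80. ]
blk1 [586.1 -59.4  80. ] [586.3 -56.3  80. ]
blk2 [520.2 -38.2  80. ] [518.9 -35.7  80. ]
knob? tri (array([571.04413878,   9.64920437,  49.95693707]), np.float64(1.752447285833))
handle [466.9 -84.3  82. ] [465.5 -76.7  82. ]
pointer tri (array([468.0242995 ,  38.06142701,  42.76733613]), np.float64(2.140913745366013))
circle [571.5498758    9.18765975] 70.02398189960063 [  13.4   43.3   73.2  103.   -78.  -137.3]
circle [570.02597019  12.08064343] 70.1056622162118 [  13.6   43.8   72.9  102.8  -76.6 -136.9]
((235.2692108154297, 234.15380859375), (4.992301940917969, 11.926054000854492), 56.3099365234375)
[491.99689738 148.23064796] 119.54337907510421 [11.25971692 26.52454979]
```

```bash
cat >> h.py <<'E'
from scipy.spatial.transform import Rotation as Ro
def pose(): 
    s=manip.read_state(); return np.array(s["eef_pos"]),Ro.from_euler("xyz",s["eef_rot"]),s
def rel(xyz,yawdeg):
    p,R,_=pose(); G=Ro.from_euler("xyz",[np.pi,0,np.radians(yawdeg)])
    return R.inv().apply(np.array(xyz)-p).round(1),(R.inv()*G).as_rotvec().round(3)
E
python3 - <<'E'
from h import *
z=np.load('pics/top0.npz');d=z['d']
K,k1,R,t=cal("top")
vv,uu=np.mgrid[0:400:2,0:640:2]
p=cv2.undistortPoints(np.stack([uu,vv],-1).reshape(-1,1,2).astype(float),K,np.array([k1,0,0,0.]))[:,0]
D=d[vv,uu].ravel();P=(np.c_[p,np.ones(len(p))]*D[:,None]-t)@R; P=P[D>0]
m=(P[:,0]>250)&(P[:,0]<720)&(P[:,1]>-300)&(P[:,1]<550)&(P[:,2]>95)
Q=P[m]
for x in range(250,720,40):
    q=Q[(Q[:,0]>=x)&(Q[:,0]<x+40)]
    if len(q): print(x,len(q),q[:,1].min().round(),q[:,1].max().round(),q[:,2].max().round(), "y<0 max y,z", q[q[:,1]<0][:,1:].max(0).round() if (q[:,1]<0).any() else None)
print(rel((466.5,-84,170),41.8))
E
```

```text
250 82 -284.0 -208.0 109.0 y<0 max y,z [-208.  109.]
290 78 -300.0 -209.0 108.0 y<0 max y,z [-209.  108.]
330 25 -294.0 -233.0 107.0 y<0 max y,z [-233.  107.]
410 46 -299.0 -253.0 111.0 y<0 max y,z [-253.  111.]
450 89 -300.0 -251.0 112.0 y<0 max y,z [-251.  112.]
610 23 -260.0 -186.0 135.0 y<0 max y,z [-186.  135.]
650 106 -245.0 -203.0 179.0 y<0 max y,z [-203.  179.]
690 1062 -267.0 302.0 201.0 y<0 max y,z [ -0. 200.]
(array([-469.9, -487.5,   35.4]), array([-1.000e-03,  1.000e-03,  2.102e+00]))
```

```bash
python3 -m crank '[[40,-470,-487.5,35,0,0,2.1],[40,-470,-487.5,35,0,0,2.1],[40,-470,-487.5,35,0,0,2.1],[40,-470,-487.5,35,0,0,2.1],[40,-470,-487.5,35,0,0,2.1],[40,-470,-487.5,35,0,0,2.1],[40,-470,-487.5,35,0,0,2.1],[40,-470,-487.5,35,0,0,2.1],[40,-470,-487.5,35,0,0,2.1],[40,-470,-487.5,35,0,0,2.1]]' 10
python3 - <<'E'
from h import *
print(rel((466.5,-84,130),41.8))
E
```

```text
clock: 1.1
eef_pos: [388.5, 73.8, 179.6]
eef_rot: [3.141, -0.0, 1.326]
wrist_force: [0.9, 0.7, -0.2]
finger_gap: 37.4
finger_force: 0.0
(array([-134.1,  113.9,   49.7]), array([ 0.   , -0.   ,  0.596]))
```

```bash
python3 -m crank '[[40,-134,114,50,0,0,0.6],[40,-134,114,50,0,0,0.6],[40,-134,114,50,0,0,0.6],[40,-134,114,50,0,0,0.6],[40,-134,114,50,0,0,0.6],[40,-134,114,50,0,0,0.6],[40,-134,114,50,0,0,0.6]]'
python3 - <<'E'
from h import *
save("side","side1"); im,_=save("top","top1")
z=np.load('pics/side1.npz')['im'];c=cv2.resize(z[90:290,270:470],None,fx=3,fy=3,interpolation=cv2.INTER_CUBIC);cv2.imwrite('pics/s1c.png',c[:,:,::-1])
print(rel((466.5,-84,57),41.8))
E
```

```text
clock: 1.8
eef_pos: [466.9, -80.6, 129.9]
eef_rot: [3.142, -0.0, 0.734]
wrist_force: [0.7, -0.3, -0.7]
finger_gap: 37.3
finger_force: 0.0
(array([-2.8,  2.2, 73.1]), array([ 0.001, -0.   ,  0.005]))
```

View pics/s1c.png

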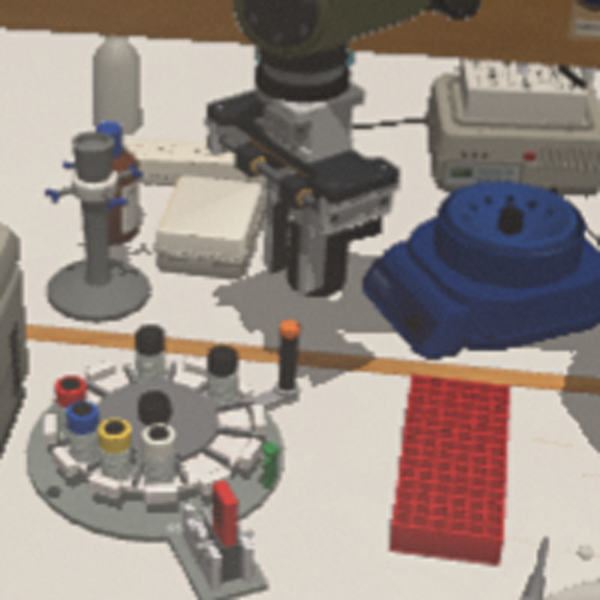

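The side crop shows the open fingers at about (310,260), above and behind the handle's orange end (290,328). The body's long side lies along the closing axis and the stand on the left is clear. Next I descend astride the post.

```bash
python3 -m crank '[[40,-3,2,20,0,0,0],[40,-3,2,40,0,0,0],[40,-3,2,60,0,0,0],[40,-3,2,73,0,0,0],[40,-3,2,73,0,0,0]]'
python3 - <<'E'
from h import *
ax=np.array([571.3,9.7]);p,R,s=pose();print(p.round(1),s["wrist_force"].round(1))
r=p[:2]-ax;print(np.hypot(*r),np.degrees(np.arctan2(*r[::-1]))%360)
# rows along arc about the axis, lever angle a for the TCP (post centre), r=140
th0=np.radians(221.8)
for a in (-.05,.06,.13,.2,.27,.34,.41,.48,.55,.61,.64,.66,.68):
    th=th0+a; x=ax+140*np.array([np.cos(th),np.sin(th)])
    print(a,*rel((*x,p[2]),np.degrees(th)-180))
E
```

```text
clock: 2.4
eef_pos: [465.6, -84.2, 55.7]
eef_rot: [-3.14, 0.001, 0.733]
wrist_force: [-0.5, 0.1, -0.5]
finger_gap: 37.7
finger_force: 0.0
[465.6 -84.2  55.7] [-0.5  0.1 -0.5]
141.4139692551301 221.63006772706467
-0.05 [ 1.6 -6.6  0. ] [-0.002  0.001  0.053]
0.06 [ 1.6  8.8 -0. ] [-0.002  0.001 -0.057]
0.13 [ 2.5 18.6 -0. ] [-0.002  0.001 -0.127]
0.2 [ 4.1 28.2 -0.1] [-0.002  0.001 -0.197]
0.27 [ 6.4 37.8 -0.1] [-0.002  0.001 -0.267]
0.34 [ 9.3 47.1 -0.1] [-0.002  0.001 -0.337]
0.41 [12.8 56.3 -0.1] [-0.002  0.001 -0.407]
0.48 [17.  65.1 -0.1] [-0.002  0.001 -0.477]
0.55 [21.8 73.7 -0.2] [-0.002  0.001 -0.547]
0.61 [26.4 80.7 -0.2] [-0.002  0.001 -0.607]
0.64 [28.8 84.1 -0.2] [-0.002  0.001 -0.637]
0.66 [30.5 86.4 -0.2] [-0.002  0.001 -0.657]
0.68 [32.3 88.6 -0.2] [-0.002  0.001 -0.677]
```

```bash
python3 -m crank '[[40,2,9,0,0,0,-0.06],[40,3,19,0,0,0,-0.13],[40,4,28,0,0,0,-0.2],[40,6.5,38,0,0,0,-0.27],[40,9.5,47,0,0,0,-0.34],[40,13,56.5,0,0,0,-0.41],[40,17,65,0,0,0,-0.48],[40,22,73.5,0,0,0,-0.55],[40,26.5,80.5,0,0,0,-0.61],[40,29.5,85,0,0,0,-0.645]]'
python3 -m crank '[[40,0,0,0,0,0,0],[40,0,0,0,0,0,0]]'
python3 - <<'E'
from h import *
ax=np.array([571.3,9.7])
p,R,s=pose();print(p.round(1),s["wrist_force"].round(1));r=p[:2]-ax;print(np.hypot(*r),np.radians(np.degrees(np.arctan2(*r[::-1]))%360-221.8))
im,d=save("top","top2")
for ce,st in blobs(im,(215,150,360,280),*COL["orange"]): print(ce,st)
for ce,st in blobs(im,(215,150,360,260),*COL["red"]): print(ce,st,onz("top",*ce,80).round(1))
E
```

```text
clock: 3.4
eef_pos: [545.0, -127.5, 57.3]
eef_rot: [-3.14, -0.001, 1.38]
wrist_force: [-5.9, 4.9, -0.3]
finger_gap: 37.7
finger_force: 3.2
clock: 3.6
eef_pos: [544.8, -127.6, 57.3]
eef_rot: [-3.14, -0.001, 1.378]
wrist_force: [-3.4, 3.8, -0.9]
finger_gap: 37.7
finger_force: 2.2
[ 544.8 -127.6   57.3] [-3.4  3.8 -0.9]
139.832114684817 0.6505935062197576
[358.5 153. ] [358, 150, 2, 7, 14]
[275.89 177.51] [271, 172, 11, 12, 63] [621.   57.3  80. ]
[235.33 234.02] [230, 230, 12, 9, 60] [492.9 149.8  80. ]
```

```bash
for i in 1 2; do python3 -m crank '[[40,0.3,2,0,0,0,-0.015],[40,0.3,2,0,0,0,-0.015]]'|grep -E "pos|force"; done
```

```text
eef_pos: [546.6, -127.8, 57.3]
wrist_force: [-5.3, 2.7, -0.3]
finger_force: 2.8
eef_pos: [548.6, -128.1, 57.3]
wrist_force: [-5.0, 1.7, 0.1]
finger_force: 2.9
```

```bash
for i in 1 2; do python3 -m crank '[[40,0.2,1.5,0,0,0,-0.01],[40,0.2,1.5,0,0,0,-0.01]]'|grep -E "pos|wrist|finger_f"; done
python3 - <<'E'
from h import *
im,d=save("top","top3")
for ce,st in blobs(im,(215,150,360,260),*COL["red"])[:1]: print(ce,st,onz("top",*ce,80).round(1))
E
```

```text
eef_pos: [549.2, -128.0, 57.2]
wrist_force: [-11.3, 1.9, 3.8]
finger_force: 6.1
eef_pos: [549.8, -128.0, 57.0]
wrist_force: [-20.2, 1.9, 8.1]
finger_force: 10.0
[275.   177.89] [270, 172, 11, 12, 66] [620.2  59.3  80. ]
```

```bash
python3 - <<'E'
from h import *
ax=np.array([571.3,9.7]);S=np.array([465.6,-84.2]);z=56.5
def arc(c,a0,angs,yaw0):  # rows from pose at c (yaw0 deg)
    G=Ro.from_euler("xyz",[np.pi,0,np.radians(yaw0)]);r0=S-ax
    for a in angs:
        k=np.array([[np.cos(a),-np.sin(a)],[np.sin(a),np.cos(a)]]);x=ax+k@r0*(140.5/141.4 if a>.02 else 1)
        print(a,G.inv().apply([*(x-c),0])[:2].round(1),"rz",round(-(np.radians(42+0)+a-np.radians(yaw0)),3))
p,R,s=pose();y=np.degrees(s["eef_rot"][2]);print(p,y)
u=R.apply([0,1,0])[:2]
print(np.hypot(*(np.array([549,-128])-ax)), (np.degrees(np.arctan2(-137.7,-22.3))%360-221.63)/57.3)
arc(p[:2]+2.4*u,None,(.68,.6,.52,.44,.36,.28,.2,.12,.04,0),y)
print("stroke");arc(S,None,(.08,.16,.24,.32,.4,.48,.56,.63,.67,.69),42)
E
```

```text
[ 549.71934158 -127.93756092   57.02087551] 81.80860382924081
139.49401420849568 0.6836130400125373
0.68 [-1.1 -3.7] rz 0.015
0.6 [ -0.5 -14.9] rz 0.095
0.52 [  1.1 -26. ] rz 0.175
0.44 [  3.6 -37. ] rz 0.255
0.36 [  6.9 -47.7] rz 0.335
0.28 [ 11.1 -58.1] rz 0.415
0.2 [ 16.1 -68.2] rz 0.495
0.12 [ 21.9 -77.8] rz 0.575
0.04 [ 28.5 -86.9] rz 0.655
0 [ 31.3 -91.9] rz 0.695
stroke
0.08 [ 1.3 11.2] rz -0.08
0.16 [ 2.5 22.4] rz -0.16
0.24 [ 4.7 33.4] rz -0.24
0.32 [ 7.7 44.2] rz -0.32
0.4 [11.6 54.8] rz -0.4
0.48 [16.3 65. ] rz -0.48
0.56 [21.9 74.8] rz -0.56
0.63 [27.3 83. ] rz -0.63
0.67 [30.7 87.4] rz -0.67
0.69 [32.4 89.6] rz -0.69
```

```bash
python3 -m crank '[[40,-1,-4,0,0,0,0.015],[40,-0.5,-15,0,0,0,0.095],[40,1,-26,0,0,0,0.175],[40,3.5,-37,0,0,0,0.255],[40,7,-47.5,0,0,0,0.335],[40,11,-58,0,0,0,0.415],[40,16,-68,0,0,0,0.495],[40,22,-78,0,0,0,0.575],[40,28.5,-87,0,0,0,0.655],[40,31,-92,0,0,0,0.695]]'
python3 -m crank '[[40,0,0,0,0,0,0],[40,0,0,0,0,0,0],[40,0,0,0,0,0,0]]'
python3 - <<'E'
from h import *
print(rel((465.6,-84.2,57),42))
im,d=save("top","top4");im2,_=save("side","side4")
for ce,st in blobs(im,(215,150,360,260),*COL["red"])[:1]: print(ce,st,onz("top",*ce,80).round(1))
c=cv2.resize(im2[90:290,270:470],None,fx=3,fy=3,interpolation=cv2.INTER_CUBIC);cv2.imwrite('pics/s4c.png',c[:,:,::-1])
E
```

```text
clock: 5.5
eef_pos: [465.5, -84.1, 57.8]
eef_rot: [3.141, -0.001, 0.73]
wrist_force: [0.0, 0.4, 0.5]
finger_gap: 37.3
finger_force: 0.0
clock: 5.8
eef_pos: [466.0, -84.9, 57.1]
eef_rot: [3.141, -0.0, 0.733]
wrist_force: [-0.1, -0.9, 0.3]
finger_gap: 37.6
finger_force: 0.0
(array([ 0.2, -0.8,  0.1]), array([ 0.001, -0.   , -0.   ]))
[275.15 177.84] [270, 172, 11, 12, 62] [620.3  59.   80. ]
```

View pics/s4c.png

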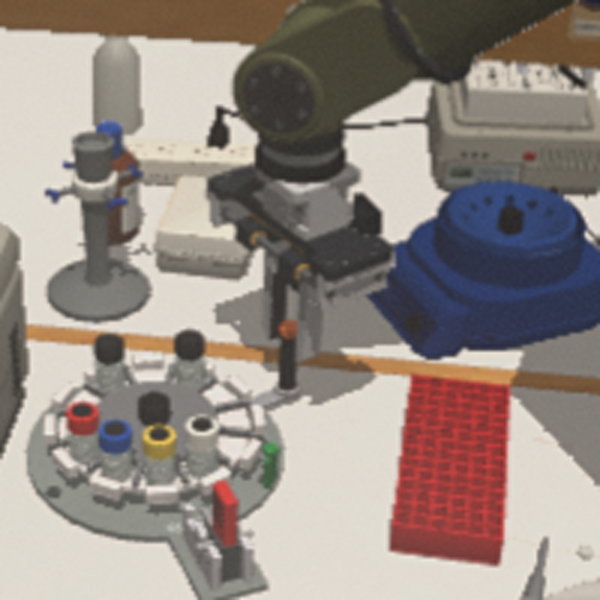

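The crop shows the lever back at rest (orange end at (288,328), foot at (285,392)) and all vials one pocket on, with red now at (82,415). Next is stroke two.

```bash
python3 -m crank '[[40,1.3,11,0,0,0,-0.08],[40,2.5,22.5,0,0,0,-0.16],[40,4.5,33.5,0,0,0,-0.24],[40,7.5,44,0,0,0,-0.32],[40,11.5,55,0,0,0,-0.4],[40,16.5,65,0,0,0,-0.48],[40,22,75,0,0,0,-0.56],[40,27.5,83,0,0,0,-0.63],[40,31,87.5,0,0,0,-0.67],[40,32.5,90,0,0,0,-0.69]]' | grep -E "pos|wrist"
python3 -m crank '[[40,0,0,0,0,0,0],[40,0,0,0,0,0,0],[40,0,0,0,0,0,0]]' | grep -E "pos|wrist"
python3 -m crank '[[40,0.5,-8.5,0,0,0,0.06],[40,1.5,-18.5,0,0,0,0.13],[40,3.5,-29.5,0,0,0,0.21],[40,6.5,-40.5,0,0,0,0.29],[40,10,-51,0,0,0,0.37],[40,14.5,-61.5,0,0,0,0.45],[40,20,-71,0,0,0,0.53],[40,26,-80.5,0,0,0,0.61],[40,32,-90,0,0,0,0.69],[40,32,-90,0,0,0,0.69]]' | grep -E "pos|wrist"
python3 -m crank '[[40,0,0,0,0,0,0],[40,0,0,0,0,0,0]]'
python3 - <<'E'
from h import *
im,d=save("top","top5")
ax=np.array([571.3,9.7])
for ce,st in blobs(im,(215,150,360,260),*COL["red"],amin=25): x=onz("top",*ce,80);print(ce,st,x.round(1),np.degrees(np.arctan2(*(x[:2]-ax)[::-1])))
E
```

```text
eef_pos: [549.1, -129.5, 56.1]
wrist_force: [-13.9, 7.9, 7.5]
eef_pos: [548.7, -129.4, 56.2]
wrist_force: [-8.1, 4.8, 3.9]
eef_pos: [465.1, -84.6, 56.6]
wrist_force: [-0.5, 0.6, 0.6]
clock: 8.4
eef_pos: [466.1, -85.4, 56.7]
eef_rot: [3.141, -0.0, 0.734]
wrist_force: [1.6, -0.3, -0.3]
finger_gap: 37.3
finger_force: 0.0
[267.16 190.84] [262, 185, 11, 12, 63] [590.3  77.5  80. ] 74.33251529449134
[235.33 234.02] [230, 230, 12, 9, 60] [492.9 149.8  80. ] 119.21931092955231
```

```bash
for k in 3 4; do python3 -m crank '[[40,1.3,11,0,0,0,-0.08],[40,2.5,22.5,0,0,0,-0.16],[40,4.5,33.5,0,0,0,-0.24],[40,7.5,44,0,0,0,-0.32],[40,11.5,55,0,0,0,-0.4],[40,16.5,65,0,0,0,-0.48],[40,22,75,0,0,0,-0.56],[40,27.5,83,0,0,0,-0.63],[40,31,87.5,0,0,0,-0.67],[40,32.5,90,0,0,0,-0.69]]' >/dev/null
python3 -m crank '[[40,0,0,0,0,0,0],[40,0,0,0,0,0,0],[40,0,0,0,0,0,0]]' | grep -E "pos|wrist"
python3 -m crank '[[40,0.5,-8.5,0,0,0,0.06],[40,1.5,-18.5,0,0,0,0.13],[40,3.5,-29.5,0,0,0,0.21],[40,6.5,-40.5,0,0,0,0.29],[40,10,-51,0,0,0,0.37],[40,14.5,-61.5,0,0,0,0.45],[40,20,-71,0,0,0,0.53],[40,26,-80.5,0,0,0,0.61],[40,32,-90,0,0,0,0.69],[40,32,-90,0,0,0,0.69]]' >/dev/null
python3 -m crank '[[40,0,0,0,0,0,0],[40,0,0,0,0,0,0]]'| grep -E "clock|pos|wrist"
done
python3 - <<'E'
from h import *
im,d=save("top","top6")
ax=np.array([571.3,9.7])
for ce,st in blobs(im,(215,150,360,260),*COL["red"],amin=25): x=onz("top",*ce,80);print(ce,st,x.round(1),np.degrees(np.arctan2(*(x[:2]-ax)[::-1])))
E
```

```text
eef_pos: [548.8, -129.7, 56.1]
wrist_force: [-8.0, 6.1, 4.8]
clock: 10.95
eef_pos: [466.2, -85.6, 56.7]
wrist_force: [-0.5, -0.6, -0.6]
eef_pos: [548.8, -129.9, 56.1]
wrist_force: [-8.9, 6.2, 4.2]
clock: 13.45
eef_pos: [466.2, -85.9, 56.7]
wrist_force: [-0.3, 0.6, -0.3]
[274.82 220.17] [269, 215, 12, 12, 66] [522.4  60.6  80. ] 133.85744146383763
[235.33 234.02] [230, 230, 12, 9, 60] [492.9 149.8  80. ] 119.21931092955231
```

Two more good strokes (red at 134°). Stroke five follows, then I raise the arm clear and look.

```bash
python3 -m crank '[[40,1.3,11,0,0,0,-0.08],[40,2.5,22.5,0,0,0,-0.16],[40,4.5,33.5,0,0,0,-0.24],[40,7.5,44,0,0,0,-0.32],[40,11.5,55,0,0,0,-0.4],[40,16.5,65,0,0,0,-0.48],[40,22,75,0,0,0,-0.56],[40,27.5,83,0,0,0,-0.63],[40,31,87.5,0,0,0,-0.67],[40,32.5,90,0,0,0,-0.69]]' >/dev/null
python3 -m crank '[[40,0,0,0,0,0,0],[40,0,0,0,0,0,0],[40,0,0,0,0,0,0]]' | grep -E "pos|wrist"
python3 -m crank '[[40,0.5,-8.5,0,0,0,0.06],[40,1.5,-18.5,0,0,0,0.13],[40,3.5,-29.5,0,0,0,0.21],[40,6.5,-40.5,0,0,0,0.29],[40,10,-51,0,0,0,0.37],[40,14.5,-61.5,0,0,0,0.45],[40,20,-71,0,0,0,0.53],[40,26,-80.5,0,0,0,0.61],[40,32,-90,0,0,0,0.69],[40,32,-90,0,0,0,0.69]]' >/dev/null
python3 -m crank '[[40,0,0,0,0,0,0],[40,0,0,0,0,0,0],[40,0,0,0,0,0,0],[40,0,0,0,0,0,0]]'| grep -E "clock|pos|wrist"
python3 -m crank '[[40,0,0,-30,0,0,0],[40,0,0,-70,0,0,0],[40,0,0,-110,0,0,0],[40,0,0,-110,0,0,0]]'| grep -E "clock|pos|wrist"
python3 - <<'E'
from h import *
im,d=save("top","top7");im2,_=save("side","side7")
ax=np.array([571.3,9.7])
for ce,st in blobs(im,(215,150,360,260),*COL["red"],amin=25): x=onz("top",*ce,80);print(ce,st,x.round(1),np.degrees(np.arctan2(*(x[:2]-ax)[::-1])))
for ce,st in blobs(im2,(270,190,380,300),*COL["red"],amin=25)+blobs(im2,(350,190,380,204),*COL["orange"],amin=25): print("side",ce,st)
print(rel((492,148.2,130),119.7),"from here, via", rel((430,30,160),80))
E
```

```text
eef_pos: [548.8, -130.1, 56.0]
wrist_force: [-8.5, 5.8, 4.7]
clock: 16.2
eef_pos: [466.0, -85.9, 56.6]
wrist_force: [-0.1, -0.4, 0.0]
clock: 16.6
eef_pos: [467.8, -86.3, 171.5]
wrist_force: [0.8, -0.8, -0.7]
[288.37 227.95] [283, 223, 12, 11, 63] [504.   30.1  80. ] 163.11920602239556
[235.31 234.08] [230, 230, 12, 9, 59] [492.8 149.9  80. ] 119.25346256648642
side [346.19 227.52] [341, 222, 11, 11, 73]
side [345.17 260.56] [341, 250, 8, 22, 115]
side [366.14 199.39] [363, 197, 7, 6, 36]
(array([ 175.8, -156.6,   36.8]), array([ 1.000e-03,  0.000e+00, -1.357e+00])) from here, via (array([  50.7, -110.1,    6.7]), array([ 0.001, -0.   , -0.664]))
```

The vial is at the pointer (163.1°) with the lever at rest and the tab still in place. Now to the tab.

```bash
python3 -m crank '[[40,176,-156.5,37,0,0,-1.357],[40,176,-156.5,37,0,0,-1.357],[40,176,-156.5,37,0,0,-1.357],[40,176,-156.5,37,0,0,-1.357],[40,176,-156.5,37,0,0,-1.357],[40,176,-156.5,37,0,0,-1.357],[40,176,-156.5,37,0,0,-1.357],[40,176,-156.5,37,0,0,-1.357],[40,176,-156.5,37,0,0,-1.357],[40,176,-156.5,37,0,0,-1.357]]' >/dev/null
python3 -m crank '[[40,0,0,0,0,0,0],[40,0,0,0,0,0,0]]'| grep -E "clock|pos|rot|wrist"
python3 - <<'E'
from h import *
print(rel((492,148.5,130),119.7),rel((492,148.5,56),119.7))
im,d=save("top","top8");im2,_=save("side","side8")
a=cv2.resize(im2[160:320,270:430],(480,480),interpolation=cv2.INTER_CUBIC)
cv2.imwrite('pics/s8c.png',a[:,:,::-1])
E
```

```text
clock: 17.9
eef_pos: [491.9, 148.2, 129.1]
eef_rot: [-3.141, -0.0, 2.085]
wrist_force: [0.9, -0.5, 0.2]
(array([ 0.2,  0.2, -0.9]), array([-0.001, -0.   , -0.004])) (array([ 0.2,  0.3, 73.1]), array([-0.001, -0.   , -0.004]))
```

View pics/s8c.png

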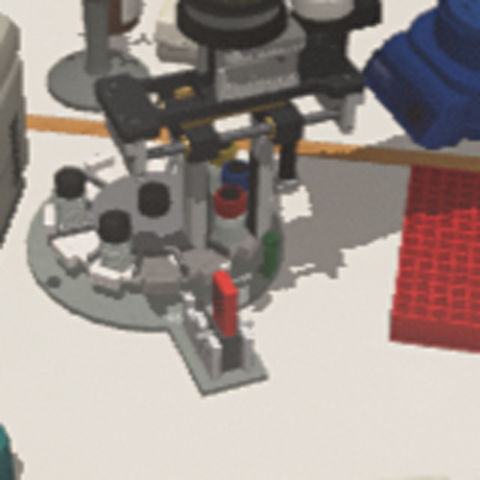

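The picture shows the fingers (columns about 195 and 265) astride the red tab (225,300) and above it, with the red vial next to the green pointer. I'll descend and then close gently.

```bash
python3 -m crank '[[40,0,0,20,0,0,0],[40,0,0,40,0,0,0],[40,0,0,60,0,0,0],[40,0,0,73,0,0,0],[40,0,0,73,0,0,0],[40,0,0,73,0,0,0]]' | grep -E "clock|pos|wrist"
python3 -m crank '[[25,0,0,0,0,0,0],[18,0,0,0,0,0,0],[14,0,0,0,0,0,0],[14,0,0,0,0,0,0],[14,0,0,0,0,0,0]]' 5
```

```text
clock: 18.6
eef_pos: [492.4, 148.4, 57.1]
wrist_force: [-0.0, 0.4, 0.0]
clock: 19.1
eef_pos: [492.3, 148.4, 56.8]
eef_rot: [3.141, 0.0, 2.089]
wrist_force: [0.6, 0.4, 0.3]
finger_gap: 13.2
finger_force: 0.1
```

```bash
python3 -m crank '[[5,0,0,0,0,0,0],[5,0,0,0,0,0,0],[5,0,0,0,0,0,0]]' 20
python3 -m crank '[[5,0,0,-5,0,0,0],[5,0,0,-10,0,0,0],[5,0,0,-14,0,0,0],[5,0,0,-18,0,0,0],[5,0,0,-18,0,0,0],[5,0,0,-18,0,0,0]]'
python3 - <<'E'
from h import *
p,R,s=pose();u=np.array([571.3,9.7])-p[:2];print(np.linalg.norm(u));u/=np.linalg.norm(u)
print(R.inv().apply([*u*30,0]), Ro.from_rotvec([0,0,0]).as_rotvec(), np.degrees(s["eef_rot"][2]),np.degrees(np.arctan2(*-u[::-1])))
im2,_=save("side","side9")
for ce,st in blobs(im2,(270,190,380,300),*COL["red"],amin=15): print("side",ce,st)
E
```

```text
clock: 19.4
eef_pos: [492.3, 148.4, 56.8]
eef_rot: [3.141, 0.0, 2.089]
wrist_force: [0.4, 0.3, 1.8]
finger_gap: 12.1
finger_force: 20.0
clock: 20.0
eef_pos: [492.2, 148.3, 74.8]
eef_rot: [3.141, 0.0, 2.089]
wrist_force: [2.6, 1.6, 0.4]
finger_gap: 11.6
finger_force: 20.0
159.5937509373287
[-2.99999979e+01  1.04754029e-02  4.28869472e-03] [0. 0. 0.] 119.67776388071057 119.69777338649483
side [346.34 254.92] [344, 244, 6, 22, 99]
```

```bash
python3 -m crank '[[5,-5,0,0,0,0,0],[5,-10,0,0,0,0,0],[5,-15,0,0,0,0,0],[5,-20,0,0,0,0,0],[5,-25,0,0,0,0,0],[5,-30,0,0,0,0,0],[5,-30,0,0,0,0,0],[5,-30,0,0,0,0,0],[5,-30,0,0,0,0,0]]' | grep -E "pos|wrist|gap"
python3 -m crank '[[5,0,0,4,0,0,0],[5,0,0,8,0,0,0],[5,0,0,8,0,0,0],[5,0,0,8,0,0,0]]'| grep -E "pos|wrist|gap"
python3 - <<'E'
from h import *
p,R,s=pose();print((p[:2]-[492.3,148.4])@R.as_matrix()[:2,:2])
im2,_=save("side","side10");im,_=save("top","top10")
for ce,st in blobs(im2,(270,190,380,300),*COL["red"],amin=15): print("side",ce,st)
for ce,st in blobs(im,(215,150,360,260),*COL["red"],amin=15): print("top",ce,st)
E
```

```text
eef_pos: [507.1, 122.1, 74.7]
wrist_force: [3.9, 0.2, -1.7]
finger_gap: 11.7
eef_pos: [506.9, 122.4, 66.3]
wrist_force: [4.3, 2.0, -4.5]
finger_gap: 11.7
[-29.7864602  -0.1820896]
side [341.44 249.52] [339, 239, 6, 22, 93]
top [288.41 228.27] [283, 223, 11, 11, 56]
```

```bash
python3 -m crank '[[5,0,0,1,0,0,0],[5,0,0,2,0,0,0],[5,0,0,3,0,0,0],[5,0,0,3,0,0,0]]'| grep -E "pos|wrist|gap"
python3 -m crank '[[5,0,0,1,0,0,0],[5,0,0,2,0,0,0],[5,0,0,3,0,0,0],[5,0,0,3,0,0,0]]'| grep -E "pos|wrist|gap"
```

```text
eef_pos: [507.0, 122.3, 63.6]
wrist_force: [3.8, 1.6, -1.4]
finger_gap: 11.8
eef_pos: [507.0, 122.3, 60.5]
wrist_force: [3.8, 1.4, -2.2]
finger_gap: 11.6
```

Going in without resistance. I'll lower the last 3.5 mm and release.

```bash
python3 -m crank '[[5,0,0,1,0,0,0],[5,0,0,2,0,0,0],[5,0,0,3,0,0,0],[5,0,0,3.5,0,0,0],[5,0,0,3.5,0,0,0]]'| grep -E "pos|wrist|gap"
python3 -m crank '[[15,0,0,0,0,0,0],[20,0,0,0,0,0,0],[25,0,0,0,0,0,0],[30,0,0,0,0,0,0],[40,0,0,0,0,0,0],[40,0,0,0,0,0,0]]'| grep -E "pos|wrist|gap"
python3 -m crank '[[40,0,0,-10,0,0,0],[40,0,0,-40,0,0,0],[40,0,0,-80,0,0,0],[40,0,0,-120,0,0,0],[40,0,0,-120,0,0,0]]'| grep -E "clock|pos|wrist|gap"
python3 -m crank '[[40,150,0,-10,0,0,0],[40,150,0,-10,0,0,0],[40,150,0,-10,0,0,0],[40,150,0,-10,0,0,0],[40,150,0,-10,0,0,0]]'| grep -E "clock|pos|wrist|gap"
python3 - <<'E'
from h import *
im2,_=save("side","side11");im,_=save("top","top11")
for ce,st in blobs(im2,(270,190,380,300),*COL["red"],amin=15): print("side",ce,st)
for ce,st in blobs(im2,(350,190,380,204),*COL["orange"],amin=20): print("side or",ce,st)
for ce,st in blobs(im,(215,150,360,260),*COL["red"],amin=15): print("top",ce,st,onz("top",*ce,90).round(1),onz("top",*ce,80).round(1))
a=cv2.resize(im2[160:320,270:430],(480,480),interpolation=cv2.INTER_CUBIC)
cv2.imwrite('pics/s11c.png',a[:,:,::-1])
E
```

```text
eef_pos: [507.0, 122.3, 57.0]
wrist_force: [4.2, 2.6, -2.0]
finger_gap: 12.0
eef_pos: [506.9, 122.2, 57.1]
wrist_force: [-0.6, 0.3, 0.3]
finger_gap: 37.1
clock: 23.85
eef_pos: [509.0, 122.7, 183.1]
wrist_force: [-0.1, -0.5, 0.4]
finger_gap: 37.5
clock: 24.35
eef_pos: [432.2, 253.1, 187.2]
wrist_force: [-0.4, 0.2, -0.9]
finger_gap: 37.8
side [346.13 228.44] [342, 224, 10, 9, 61]
side [340.73 251.82] [337, 242, 8, 21, 104]
top [288.49 227.87] [283, 223, 12, 11, 61] [503.1  29.3  90. ] [504.2  29.8  80. ]
top [247.17 227.58] [242, 224, 13, 9, 64] [505.8 121.8  90. ] [506.9 123.2  80. ]
```

View pics/s11c.png

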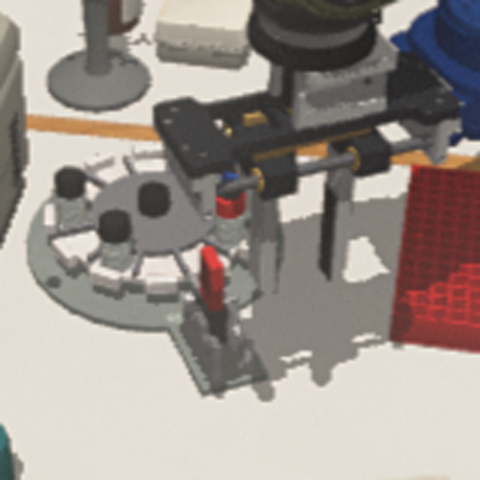

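The picture shows the tab upright in the inner notch (212,280) and the red vial at the pointer. A quick height check on the tab before handing in.

```bash
python3 - <<'E'
from h import *
K,k1,R,t=cal("side")
pr=lambda X:cv2.projectPoints(np.array([X],float),cv2.Rodrigues(R)[0],t,K,np.array([k1,0,0,0.]))[0].ravel()
p0=onz("side",345.17,260.56,70)
for dz in(0,5,10): print(dz,pr(p0+[14.9,-26.1,dz]).round(2))
print("seen 340.73 251.82")
E
```

```text
0 [340.33 252.37]
5 [340.36 250.73]
10 [340.38 249.09]
seen 340.73 251.82
```

```bash
python3 -c "
from cell import manip
print(manip.sign_off())"
```

```text
the job is handed in; nothing more can be done
None
```

I handed the job in at about 24 s: five lever strokes brought the red-capped vial to the pointer, and the camera shows the lock tab upright in the inner notch and about fully down; the lever was at rest when last seen, and no verdict was returned.

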